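Load a ball bearing into the sprung greasing fixture

TASK

Load the small ball bearing into the greasing fixture without grasping or lifting it: push it along the fixture's floor to the mouth of the channel, press the long lever down with one fingertip to hold the spring-closed flap open, and with the other fingertip, beside it in the channel, push the bearing under the flap until it is fully home against the rear stop. Then let go, so that the flap closes with its plug down in the bearing's bore. Leave the tins, the large bearing, the nut and the bolt beside the fixture where they are.

Things in the scene. Friction and masses are not known exactly. Their poses are not given: they have to be found in the camera images.
- bearing: Small steel ball bearing lying flat: 52 mm outside diameter, 15 mm thick, bore about 22 mm, about 0.12 kg. Origin: centre of its underside. It starts on the fixture's wide entry floor, 95 to 118 mm before the seat along the fixture's x and 0 to 30 mm to the -y side of the channel's centre line. It slides; its own turn does not matter.
- fixture: Greasing fixture, dark iron base bolted to the bench. Origin: on the bench top under the seat; +x feed direction (roughly away from the robot), +y lever side, z up. Floor at z = 10 mm; base from x = -165 to +45 mm, y = -86 to +49 mm (y from -55 where x is over -65). Three bolted feet, 14 mm high, reach y = -118 (x = -150), -83 and +77 mm (x = 22). Nothing is higher than 50 mm with the flap shut.
- seat (a point): Where the centre of the bearing's underside belongs: on the floor under the flap's plug (fixture x = 0, y = 0, z = 10 mm). Axes as the fixture's. The rear stop stands 26 mm beyond it in +x.
- mouth (a point): Middle of the channel's mouth, on the floor (fixture x = -35, y = 0, z = 10 mm). From here to the stop the channel is 55 mm wide between fences 11 mm high (tops at z = 21 mm). Fences and floor are greasy and slippery. Before it the +y fence runs straight on to x = -150 mm; the -y fence flares out from y = -27.5 to y = -71 mm at x = -102 mm and guides the bearing in.
- hinge (a point): Point on the flap's hinge axis beside the seat (fixture x = 0, y = +42, z = 28 mm). The axis runs along x; its shaft, 8 mm thick, lies above the +y fence from x = -124 to +44 mm, in end blocks 35 mm high.
- flap (a joint): Angle (rad): 0 shut, 0.42 fully open (hard stop). Flap 40 x 64 mm over the seat (fixture x -16 to +24 mm), 3 mm above a seated bearing. Its tapered plug, 10 mm long, 12 mm wide at the tip and 19 at the root, bars the bearing while shut, clears it from 0.25 rad and drops into its bore when home. A spring shuts it: about 2 N on the lever starts it, 6 N opens it fully.
- lever_top (a point): Middle of the lever's top face (fixture x = -63, y = +73 mm), moves with it. Ribbed plate fixed to the flap across the hinge, 90 mm along x (x -108 to -18 mm), 46 mm wide (y +45 to +91). Pressing it down lifts the flap. Shut, its top is level at z = 25 mm; fully pressed it leans outward, this point at z = 12.6 mm, and a flat fingertip stops some 15 mm above the bench. Fingers can slide along it.
- large_bearing: Bystander: ball bearing 72 mm in diameter, 18 mm thick, lying on the bench on the fixture's -y side. Origin: centre of its underside.
- grease_tin: Bystander: grease tin, 69 mm in diameter, 61 mm high, on the fixture's -y side. Origin: centre of its underside.
- rivet_tin: Bystander: low tin, 61 mm in diameter, 37 mm high, on the fixture's -y side. Origin: centre of its underside.
- nut: Bystander: hex nut 24 x 28 x 12 mm on the bench on the fixture's +y side. Origin: centre of its underside.
- bolt: Bystander: hex bolt 58 mm long, 22 mm high, lying on the bench on the fixture's +y side. Origin: centre of its underside.
Mind the look-alikes: they are no part of the job. What is shaped like the bearing but orange is not meant.

How it is judged:
By the outcome, as a careful person would: the job done as asked, in the order asked, and still so for the second after the job is handed in, with the robot touching nothing.
It also fails if it takes over 51 s, if anything falls off the work surface, if the arm or the gripper's body presses on something with over 40 N, if the wrist force passes 120 N, or if a joint passes its speed limit or range.

ROBOT

A 7-joint arm with a two-finger parallel gripper is mounted at the origin on a cart in front of the work surface, level with it; the furniture and walls round the work are solid. World frame = base frame: x ahead of the robot, y to its left, z up, the work surface at z = 0. Lengths are in m, angles in rad, forces in N, time in s.
With the tool pointing down it reaches from about 0.4 to 0.85 m from the base axis. Payload 10.4 kg.
Tool frame: the origin (TCP) lies midway between the tips of the shut fingers; the grasp point (between the pads) lies 19 mm behind it; z points along the fingers, y is the line along which they close (so a half turn about z gives the same grasp; the last joint's range is limited). The gripper opens to 87 mm and grips with 3 to 60 N. Pads are 19 mm wide; open, the fingers measure 117 mm over their backs; the gripper's body (75 mm by 190 mm) begins 51 mm behind the grasp point.
Start: joints at [1.171, 0.332, -0.065, 1.46, 0.022, 1.35, -0.088], TCP at [0.23, -0.581, 0.223] pointing down, gripper open.
Joint ranges: [-2.6, 2.6], [-0.5, 2.12], [-1.47, 1.34], [0.16, 2.42], [-1.27, 4.41], [0.06, 2.06], [-2.6, 2.6]. Speed limits (rad/s): [2.22, 2.22, 2.79, 2.79, 3.14, 3.14, 3.14].

INTERFACE

Orientations are given as a unit quaternion [x, y, z, w].
In Python, from bench import r gives the robot as it stands.
- The arm moves only by the tool arm_command, never from a script. Its argument "moves" is one flat list of numbers, 4 for each row, row after row: the shift along the tool's x, y, z in cm, then the turn about the tool's z in degrees. A call has 1 to 12 rows; each row shifts and turns the commanded pose from where the row before left it, along the tool's axes as they then stand; what a row does not reach is not made up. A row lasts 1/12 s, in which the tool goes at most 41.7 mm and 7.16 degrees, less where a joint would pass 70% of its speed; a pose out of reach is approached as far as the arm can. A call with a gripper value outside its range is refused whole. "fingers" is the opening in per cent of the stroke, from 0 (shut) to 100 (fully open), set as the call begins (left out, the last holds). The fingers move at their own pace and stop on an object; "squeeze" is the grip in N (left out, the last holds). Time passes only in rows, so rows that do not move let the fingers close. It gives the time, the measured TCP pose, the force, the opening and the grip force at its end, in the units of the state.
- r.read_state(): the state, without advancing time (a new reading comes with each control period).
- r.camera(name): name is "scene" or "top"; returns the picture (400x640x3 uint8, red, green, blue); there is no depth.
- r.camera_info(name): a dict with "fx", "fy", "cx", "cy" (pixels), "origin" and "attitude" of the camera in the world. Camera axes: x right, y up, looking along -z (the intrinsics and any distortion apply to the point x, -y, -z); pixel columns grow to the right and rows downward; lengths in m; the calibration is good to about 2 mm. A picture is of the moment at which its call begins. camera_info takes no time and is no camera call.
- r.close_job(): hands the job in; it is judged then, once.
The state is a dict: "time": time; "joint_positions": joint angles; "joint_vel": joint speeds; "joint_torque": joint torques, N m; "ee_pos": TCP position; "eef_rot": TCP orientation; "ft_force": force on the tool from outside, world axes, zero at the start; "torque": the same for the moment, N m; "width": finger opening in m; "grip_force": force on a finger pad.
Only numpy, scipy, OpenCV 4.12 (cv2) and the standard library are available. Lean on these libraries where they do the work, as an engineer would, in place of code of your own. Each camera call takes 0.05 s, during which the arm holds its last target. There are 200 camera calls.

## Working session

There is one attempt and no reset: what is moved stays moved. The work goes in short steps, Python scripts to look and compute and a tool call to move; the robot and the scene stay as the last step left them, time stands still between calls to the robot, and variables do not carry over. Pictures are saved under pics/ and viewed, at most 10 in all, crops included, and the job is handed in when it is done.

Besides the shell and the picture viewer there is one more tool, called by a JSON object that holds its "op" and its "data". arm_command: Moves the arm, as the interface text tells. Its arguments: {"type":"object","properties":{"moves":{"type":"array"},"fingers":{"type":"number"},"squeeze":{"type":"number"}},"required":["moves"]}

```bash
ls; mkdir -p pics
python3 - <<'E'
from bench import r
import cv2
for n in("scene","top"):
    cv2.imwrite(f"pics/{n}0.png",r.camera(n)[:,:,::-1]); print(r.camera_info(n))
s=r.read_state();print(s)
E
```

```text
pics
{'fx': 373.27214715616424, 'fy': 373.27214715616424, 'cx': 322.62664458091865, 'cy': 194.73777258276718, 'origin': array([0.27858458, 0.37371506, 0.71724048]), 'attitude': array([-0.08533012,  0.31626692,  0.91256975, -0.24476611])}
{'fx': 397.738404268796, 'fy': 397.738404268796, 'cx': 324.556714340128, 'cy': 197.90761378004186, 'origin': array([ 0.46516232, -0.07167523,  0.99715294]), 'attitude': array([ 0.0284632 , -0.03144309, -0.69652452,  0.71627842])}
{'time': 0.1, 'joint_positions': array([ 1.17139469,  0.33280385, -0.06471007,  1.46083554,  0.02161282,
        1.34992155, -0.08850942]), 'joint_vel': array([ 0.00104506, -0.00166402,  0.0001167 , -0.00297129,  0.00070387,
       -0.00097436, -0.00127207]), 'joint_torque': array([ 2.06005439e-03, -6.24543929e+01,  2.50961480e-02, -3.90720606e+01,
       -6.13635778e-02,  3.65806755e-02,  3.68677956e-05]), 'ee_pos': array([ 0.229839  , -0.58083401,  0.22184696]), 'eef_rot': array([ 9.82302770e-01,  1.87298862e-01, -1.51881342e-04, -6.17753219e-04]), 'ft_force': array([ 0.29463231,  1.42981983, -0.16608481]), 'torque': array([ 0.02189786, -0.0697056 ,  0.04366713]), 'grip_force': 0.0, 'width': 0.08702862143668731}
```

View pics/top0.png

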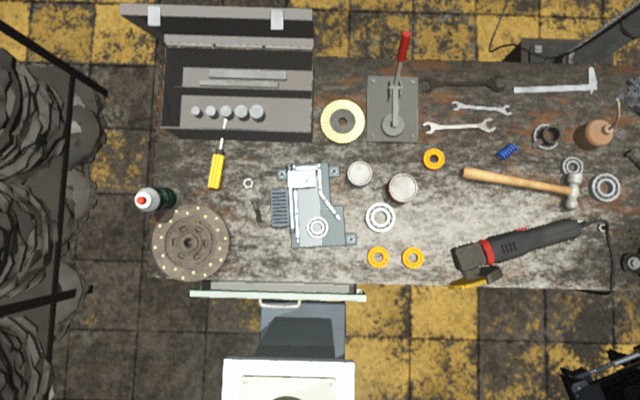

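View pics/scene0.png

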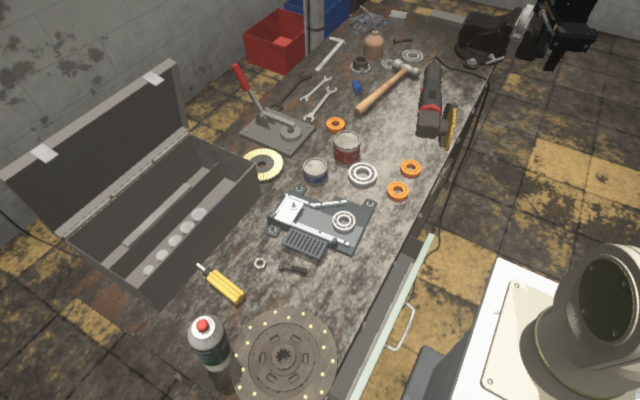

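Top view candidates: a steel ring on the fixture floor at (317,227), a large steel bearing at (380,217), orange rings at (378,257), (413,258) and (434,158), and other steel rings at (605,187) and (572,166). I choose (317,227) because it lies on the fixture's entry floor. The lever is at (279,208), the flap at (303,177), the nut at (248,183) and the bolt at (257,214).

```bash
cat > h.py <<'E'
import numpy as np, cv2
from scipy.spatial.transform import Rotation as R
from bench import r
def ray(n,u,v):
    c=r.camera_info(n); d=np.array([(u-c["cx"])/c["fx"],-(v-c["cy"])/c["fy"],-1.])
    return np.array(c["origin"]),R.from_quat(c["attitude"]).apply(d)
def at(n,u,v,z):
    o,d=ray(n,u,v); return o+d*(z-o[2])/d[2]
def px(n,p):
    c=r.camera_info(n); q=R.from_quat(c["attitude"]).inv().apply(np.atleast_2d(p)-c["origin"])
    return np.c_[c["cx"]-c["fx"]*q[:,0]/q[:,2], c["cy"]+c["fy"]*q[:,1]/q[:,2]]
E
python3 - <<'E'
from h import *
a=cv2.imread("pics/top0.png")[150:260,235:365]; b=cv2.imread("pics/scene0.png")[175:270,250:390]
cv2.imwrite("pics/c1.png",cv2.resize(a,None,fx=5.4,fy=5.4,interpolation=cv2.INTER_CUBIC))
cv2.imwrite("pics/c2.png",cv2.resize(b,None,fx=5.5,fy=5.5,interpolation=cv2.INTER_CUBIC))
print(R.from_quat(r.read_state()["eef_rot"]).as_matrix().round(3))
E
```

```text
[[ 0.93   0.368 -0.001]
 [ 0.368 -0.93   0.001]
 [-0.    -0.001 -1.   ]]
```

View pics/c1.png

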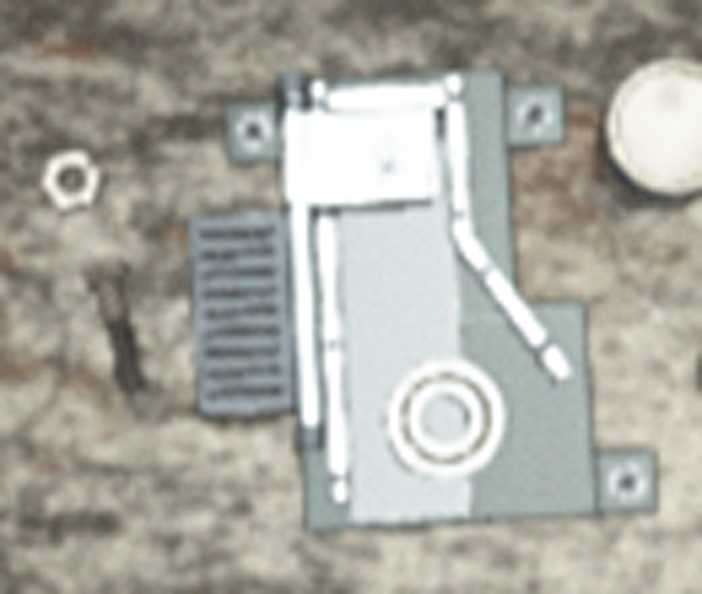

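View pics/c2.png

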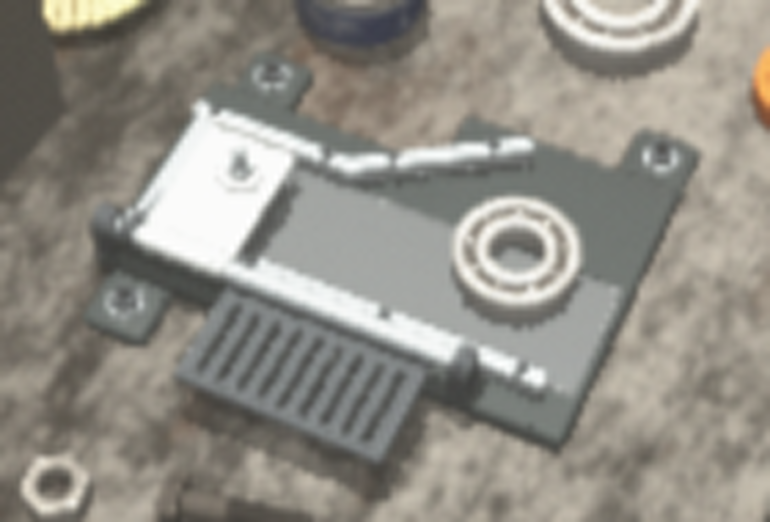

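```bash
cat >> h.py <<'E'
def T(p,q):
    q=np.atleast_2d(q); c,s=np.cos(p[2]),np.sin(p[2])
    return np.c_[p[0]+c*q[:,0]-s*q[:,1],p[1]+s*q[:,0]+c*q[:,1],q[:,2]]
E
python3 - <<'E'
from h import *
from scipy.optimize import least_squares
t=[(-18,91,25,190,218),(-18,45,25,287,212),(-108,91,25,200,413),(-165,49,10,307,530),(-165,-86,10,594,513),(-65,-86,10,584,305),(45,-55,10,502,70)]
s=[(-18,91,25,180,375),(-108,91,25,378,460),(-18,45,25,230,292),(-165,49,10,560,440),(-65,-86,10,468,122)]
t=np.array(t,float);s=np.array(s,float)
ut=(t[:,3:]+.5)/5.4-.5+[235,150]; us=(s[:,3:]+.5)/5.5-.5+[250,175]
f=lambda p:np.r_[(px("top",T(p,t[:,:3]/1e3))-ut).ravel(),(px("scene",T(p,s[:,:3]/1e3))-us).ravel()]
o=least_squares(f,[0.55,0,0.05],loss="soft_l1"); print(o.x,f(o.x).round(1).reshape(-1,2).tolist())
bt=at("top",*((np.array([446,418])+.5)/5.4-.5+[235,150]),.025); bs=at("scene",*((np.array([517,250])+.5)/5.5-.5+[250,175]),.025)
print(bt,bs); b=(bt+bs)/2; c,sn=np.cos(o.x[2]),np.sin(o.x[2]); 
for b in(bt,bs):
  d=b[:2]-o.x[:2]; print("bearing in fixture",c*d[0]+sn*d[1],-sn*d[0]+c*d[1])
E
```

```text
[ 0.58968552 -0.02889441  0.08770487] [[0.1, -0.1], [0.8, -0.1], [0.0, 0.5], [-0.9, 1.0], [0.7, 0.9], [-0.1, -1.0], [0.0, -0.4], [-1.3, 0.1], [0.6, 0.5], [-0.3, -1.1], [0.1, 1.7], [-0.3, -1.2]]
[ 0.47614459 -0.0586395   0.025     ] [ 0.47545998 -0.05921852  0.025     ]
bearing in fixture -0.11570997568435877 -0.019685429943628242
bearing in fixture -0.11644267275744316 -0.020202257532279257
```

Both views agree. The fixture is at (0.590, -0.029) with a yaw of 5.0°, and the bearing is at fixture (-116, -20) mm. I'm moving behind the bearing with the fingers nearly closed as a cradle.

{"op": "arm_command", "data": {"moves": [0,0,0,5.5,0,0,0,5.5,0,0,0,5.6,1.7,-3.4,0,0,1.7,-3.4,0,0,1.7,-3.4,0,0,1.7,-3.4,0,0,1.7,-3.4,0,0,1.7,-3.4,0,0,1.7,-3.4,0,0,1.7,-3.4,0,0,1.7,-3.4,0,0], "fingers": 25, "squeeze": 10}}

```text
time: 1.1
ee_pos: [0.3559, -0.2612, 0.2224]
eef_rot: [0.999, 0.043, -0.0, 0.0]
ft_force: [0.3, -0.8, -0.4]
width: 0.0231
grip_force: 0.0
```

```bash
cat >> h.py <<'E'
P=np.array([0.5897,-0.0289,0.0877])
def fix(b,p=P):
    d=np.array(b)[:2]-p[:2]; c,s=np.cos(p[2]),np.sin(p[2]); return np.array([c*d[0]+s*d[1],-s*d[0]+c*d[1],b[2]])*1e3
def tell():
    s=r.read_state(); m=R.from_quat(s["eef_rot"]).as_matrix()
    print("t",s["time"],"fix mm",fix(s["ee_pos"]).round(1),"yaw err deg",np.degrees(np.arctan2(m[1,0],m[0,0])-P[2]).round(2),"zax",m[:,2].round(3),"F",s["ft_force"].round(1),"w",s["width"])
    return s
E
python3 -c "from h import *;tell()"
```

```text
t 1.1 fix mm [-253.3 -210.9  222.4] yaw err deg -0.05 zax [-0. -0. -1.] F [ 0.3 -0.8 -0.4] w 0.023122953568559278
```

{"op": "arm_command", "data": {"moves": [1.55,-3.18,0,0,1.55,-3.18,0,0,1.55,-3.18,0,0,1.55,-3.18,0,0,1.55,-3.18,0,0,1.55,-3.18,0,0,0,0,3.6,0,0,0,3.6,0,0,0,3.6,0,0,0,3.6,0,0,0,3.6,0,0,0,0,0]}}

```text
time: 2.1
ee_pos: [0.4272, -0.0641, 0.0369]
eef_rot: [0.999, 0.044, -0.005, -0.002]
ft_force: [-2.5, -0.2, -1.8]
width: 0.0217
grip_force: 0.0
```

Run:
```python
from h import *
tell()
a=r.camera("scene")[:,:,::-1][150:280,240:420]
cv2.imwrite("pics/c3.png",cv2.resize(a,None,fx=4.4,fy=4.4,interpolation=cv2.INTER_CUBIC))
```

```text
t 2.1 fix mm [-165.   -20.8   36.9] yaw err deg -0.02 zax [-0.01   0.003 -1.   ] F [-2.5 -0.2 -1.8] w 0.02165435850167957
```

View pics/c3.png

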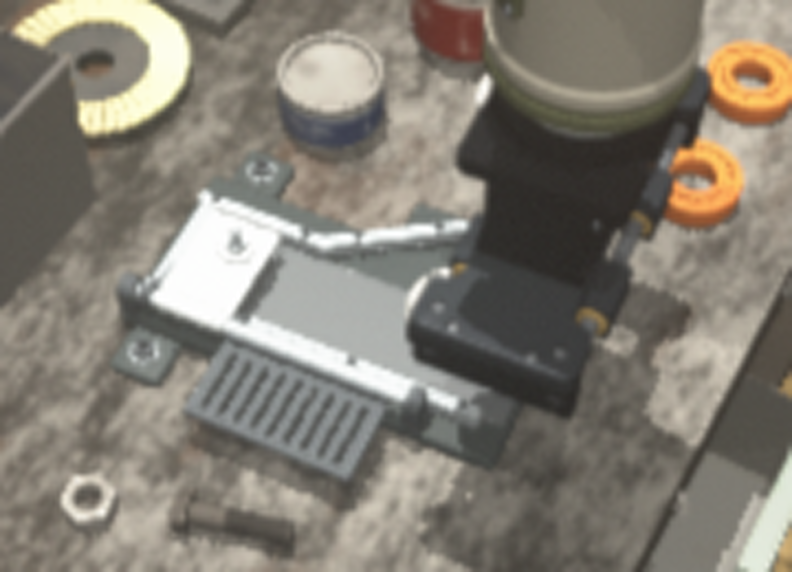

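The gripper hangs just behind the bearing, whose rim shows at about (430,300) in the crop. The fixture and bystanders are untouched. Next I lower and settle.

{"op": "arm_command", "data": {"moves": [0,0,0,0,0,0,0,0,0,0,0.9,0,0,0,0.9,0,0,0,0.9,0,0,0,0,0,0,0,0,0,0,0,0,0]}}

```text
time: 2.82
ee_pos: [0.4319, -0.0648, 0.0155]
eef_rot: [0.999, 0.044, -0.0, -0.0]
ft_force: [-0.6, 0.1, 0.3]
width: 0.0219
grip_force: 0.0
```

```bash
python3 -c "from h import *;tell()"
```

```text
t 2.8167 fix mm [-160.4  -21.9   15.5] yaw err deg -0.03 zax [-0.  0. -1.] F [-0.6  0.1  0.3] w 0.02192256294278217
```

{"op": "arm_command", "data": {"moves": [1.0,-0.2,0,0,0.7,-0.22,0,0,0.7,-0.22,0,0,0.7,-0.22,0,0,0.7,-0.22,0,0,0.7,-0.22,0,0,0.7,-0.22,0,0,0.7,-0.22,0,0,0.7,-0.22,0,0,0.7,0,0,0,0.7,0,0,0,0,0,0,0]}}

```text
time: 3.82
ee_pos: [0.5113, -0.0382, 0.0157]
eef_rot: [0.999, 0.044, 0.001, -0.0]
ft_force: [0.1, -0.2, -1.1]
width: 0.0217
grip_force: 0.0
```

Run:
```python
from h import *
tell()
a=r.camera("scene")[:,:,::-1][150:280,240:420]
cv2.imwrite("pics/c4.png",cv2.resize(a,None,fx=4.4,fy=4.4,interpolation=cv2.INTER_CUBIC))
```

```text
t 3.8167 fix mm [-78.9  -2.4  15.7] yaw err deg -0.03 zax [ 0.001  0.    -1.   ] F [ 0.1 -0.2 -1.1] w 0.021719002584295485
```

View pics/c4.png

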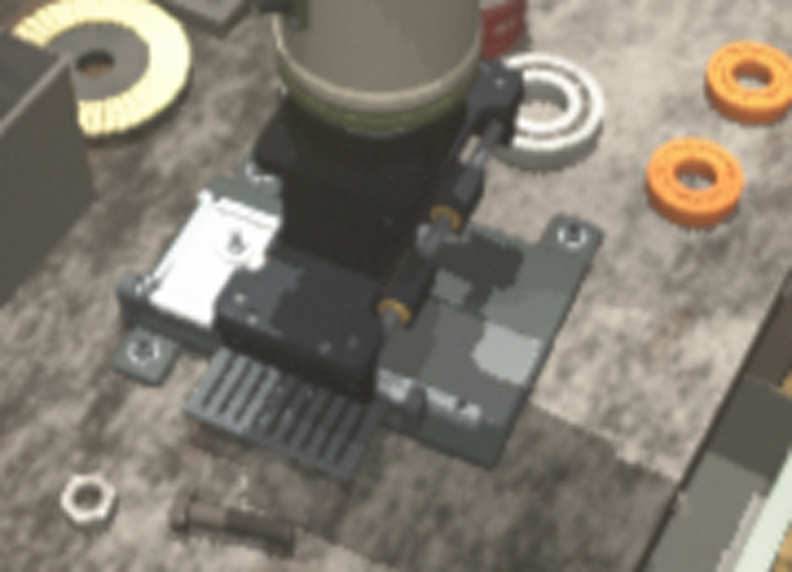

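{"op": "arm_command", "data": {"moves": [-1.0,0,0,0,-0.5,0,0,0,0,0,-2.0,0,-1.0,0,-2.0,0,-2.0,-1.0,0,0,-2.0,-1.0,0,0,0,-1.0,0,0,0,-1.0,0,0,0,0,0,0,0,0,0,0]}}

```text
time: 4.7
ee_pos: [0.4421, -0.0038, 0.0557]
eef_rot: [0.999, 0.044, 0.0, 0.0]
ft_force: [-0.8, -0.5, 0.0]
width: 0.0217
grip_force: 0.0
```

{"op": "arm_command", "data": {"moves": [0,0,0,0,0,0,0,0,0,0,0,0,0,0,0,0,0,0,0,0], "fingers": 69}}

```text
time: 5.12
ee_pos: [0.4417, -0.0043, 0.0555]
eef_rot: [0.999, 0.043, -0.0, -0.0]
ft_force: [-0.4, 0.6, -0.4]
width: 0.0471
grip_force: 0.0
```

Run:
```python
from h import *
tell()
a=r.camera("scene")[:,:,::-1][150:280,240:420]
cv2.imwrite("pics/c5.png",cv2.resize(a,None,fx=4.4,fy=4.4,interpolation=cv2.INTER_CUBIC))
for x in(-35,-47):
  print(((px("scene",T(P,[[x/1e3,0,.025]]))-[240,150]+.5)*4.4-.5).round(0))
```

```text
t 5.1167 fix mm [-145.3   37.4   55.5] yaw err deg -0.06 zax [-0.  0. -1.] F [-0.4  0.6 -0.4] w 0.04714071791178808
[[297. 284.]]
[[318. 292.]]
```

View pics/c5.png

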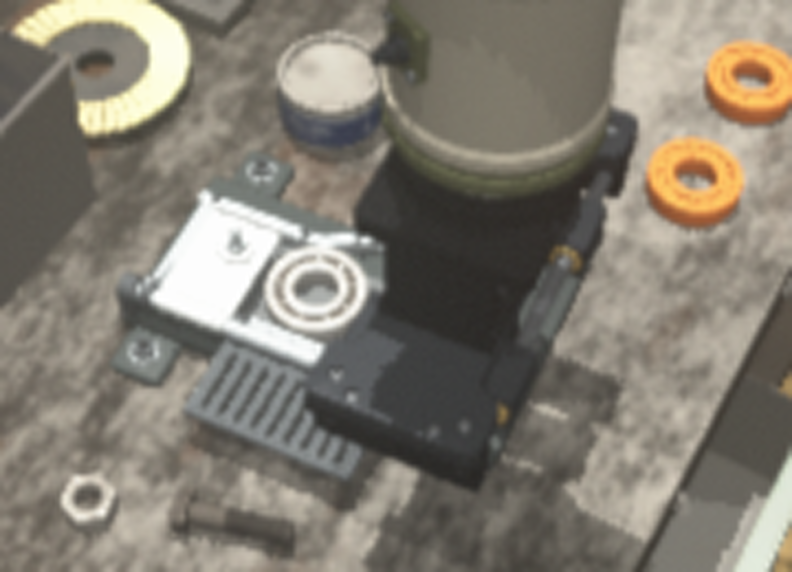

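The bearing sits at the mouth, centred at (317,289) in the crop, which is about fixture x = -46, y = 0. The flap is shut and the nut and bolt are unmoved. Next I place the spread fingers over the lever and the channel.

{"op": "arm_command", "data": {"moves": [1.4,0,0,0,1.4,0,0,0,1.4,0,0,0,1.5,0,0,0,0,0,0,0,0,0,0.8,0,0,0,0.8,0,0,0,0.8,0,0,0,0.8,0,0,0,0.5,0,0,0,0.35,0,0,0,0,0]}}

```text
time: 6.17
ee_pos: [0.4981, 0.0005, 0.0144]
eef_rot: [0.999, 0.043, -0.0, 0.0]
ft_force: [-1.5, -0.9, 6.1]
width: 0.0599
grip_force: 2.5
```

{"op": "arm_command", "data": {"moves": [0,0,0,0,0,0,0,0]}}

```text
time: 6.33
ee_pos: [0.4981, 0.0007, 0.0149]
eef_rot: [0.999, 0.044, -0.0, 0.0]
ft_force: [-1.6, -1.3, 5.8]
width: 0.0598
grip_force: 2.5
```

Run:
```python
from h import *
tell()
a=r.camera("scene")[:,:,::-1][150:280,240:420]
cv2.imwrite("pics/c6.png",cv2.resize(a,None,fx=4.4,fy=4.4,interpolation=cv2.INTER_CUBIC))
```

```text
t 6.3333 fix mm [-88.6  37.5  14.9] yaw err deg -0.04 zax [-0. -0. -1.] F [-1.6 -1.3  5.8] w 0.059823875792419816
```

View pics/c6.png

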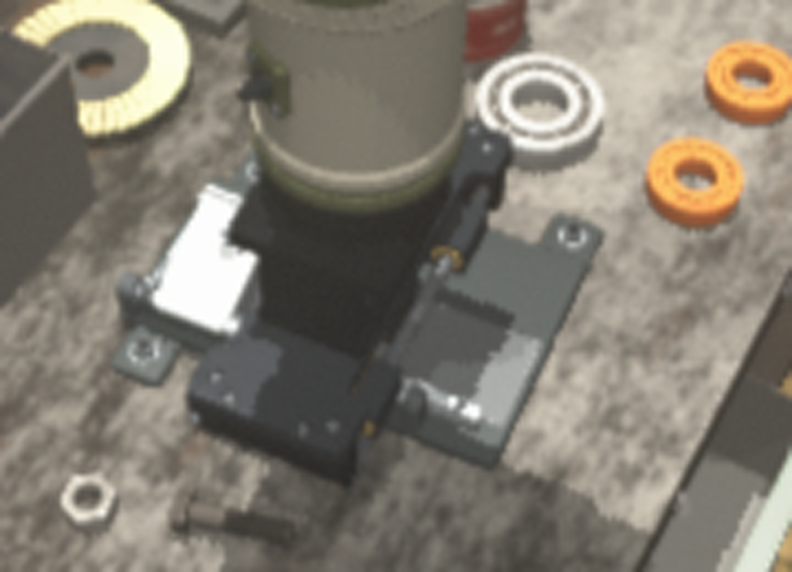

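The flap is visibly raised at (205,265), with 6 N on the lever. Now I push the bearing under it.

{"op": "arm_command", "data": {"moves": [0.5,0,0,0,0.5,0,0,0,0.5,0,0,0,0.5,0,0,0,0.5,0,0,0,0.5,0,0,0,0.5,0,0,0,0.5,0,0,0,0.5,0,0,0,0.3,0,0,0,0.2,0,0,0,0,0,0,0]}}

```text
time: 7.38
ee_pos: [0.5488, 0.0052, 0.0151]
eef_rot: [0.999, 0.044, 0.0, -0.0]
ft_force: [-2.4, 1.5, 4.8]
width: 0.0602
grip_force: 2.4
```

```bash
python3 -c "from h import *;tell()"
```

```text
t 7.3833 fix mm [-37.8  37.6  15.1] yaw err deg -0.03 zax [ 0.001  0.    -1.   ] F [-2.4  1.5  4.8] w 0.06020407384618145
```

{"op": "arm_command", "data": {"moves": [0.1,0,0,0,0.1,0,0,0,0.1,0,0,0,0,0,0,0,0,0,0,0]}}

```text
time: 7.8
ee_pos: [0.5509, 0.0053, 0.015]
eef_rot: [0.999, 0.043, -0.0, 0.0]
ft_force: [-4.8, 2.1, 5.1]
width: 0.06
grip_force: 3.6
```

```bash
python3 -c "from h import *;tell()"
```

```text
t 7.8 fix mm [-35.6  37.5  15. ] yaw err deg -0.05 zax [-0.001 -0.    -1.   ] F [-4.8  2.1  5.1] w 0.059969928092086504
```

{"op": "arm_command", "data": {"moves": [0.1,0,0,0,0.1,0,0,0,0,0,0,0,0,0,0,0]}}

```text
time: 8.13
ee_pos: [0.5513, 0.0053, 0.0148]
eef_rot: [0.999, 0.043, -0.002, 0.0]
ft_force: [-12.0, 1.1, 10.5]
width: 0.0607
grip_force: 7.2
```

```bash
python3 -c "from h import *;tell()"
```

```text
t 8.1333 fix mm [-35.3  37.4  14.8] yaw err deg -0.07 zax [-0.004 -0.001 -1.   ] F [-12.    1.1  10.5] w 0.06071842650513129
```

Hard contact at x = -35.3, where it should be with the bearing against the stop. Backing off slightly, then raising gently so that the flap closes.

{"op": "arm_command", "data": {"moves": [-0.3,0,0,0,-0.3,0,0,0,0,0,-0.3,0,0,0,-0.3,0,0,0,-0.3,0,0,0,-0.5,0,0,0,-1.0,0,0,0,-1.5,0,0,0,-2.5,0,0,0,-3.0,0,0,0,-3.0,0,0,0,-2.5,0]}}

```text
time: 9.13
ee_pos: [0.5472, 0.0047, 0.1667]
eef_rot: [0.999, 0.043, 0.0, 0.0]
ft_force: [0.9, -0.2, 0.0]
width: 0.0599
grip_force: 0.0
```

{"op": "arm_command", "data": {"moves": [-3.0,0,0,0,-3.0,0,0,0,-3.0,0,0,0,-3.0,0,0,0,-1.0,3.0,0,0,0,3.5,0,0,0,3.5,0,0,0,3.5,0,0,0,3.5,0,0,0,3.5,0,0,0,0,0,0,0,0,0,0]}}

```text
time: 10.13
ee_pos: [0.4349, -0.2123, 0.1642]
eef_rot: [0.999, 0.042, -0.0, -0.0]
ft_force: [-0.2, 1.3, -0.5]
width: 0.0602
grip_force: 0.0
```

Run:
```python
from h import *
tell()
a=r.camera("scene")[:,:,::-1][175:270,250:390]; b=r.camera("top")[:,:,::-1][150:260,235:365]
a=cv2.resize(a,(400,271),interpolation=cv2.INTER_CUBIC);b=cv2.resize(b,(390,330),interpolation=cv2.INTER_CUBIC)
o=np.zeros((330,800,3),np.uint8);o[:271,:400]=a;o[:,405:795]=b;cv2.imwrite("pics/c7.png",o)
```

```text
t 10.1333 fix mm [-170.3 -169.1  164.2] yaw err deg -0.25 zax [-0.001  0.    -1.   ] F [-0.2  1.3 -0.5] w 0.060160727903889766
```

View pics/c7.png

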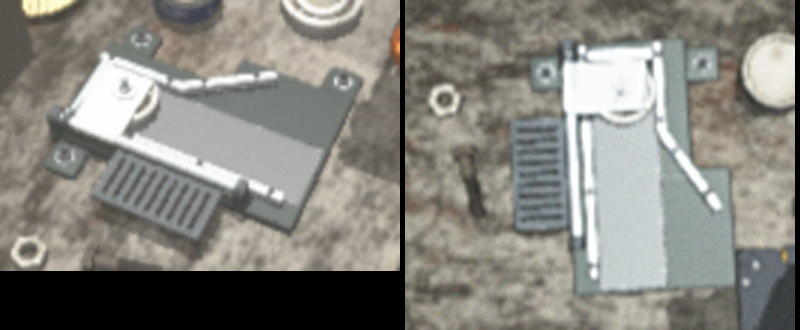

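The flap looks shut, and only the bearing's front edge shows at (148,105) on the left and (622,112) on the right. A quick numeric check compares the lever and flap with the first pictures.

Run:
```python
from h import *
for n in("top","scene"):
    g=cv2.cvtColor(r.camera(n)[:,:,::-1],6).astype(np.float32); g0=cv2.imread(f"pics/{n}0.png",0).astype(np.float32)
    for name,c in(("lever",[(-108,45,25),(-108,91,25),(-18,91,25),(-18,45,25)]),("flap",[(-10,40,30),(-10,-24,30),(24,-24,30),(24,40,30)])):
        p=px(n,T(P,np.array(c)/1e3)); (x0,y0),(x1,y1)=(p.min(0)-3).astype(int),(p.max(0)+3).astype(int)
        a,b=g0[y0:y1,x0:x1],g[y0:y1,x0:x1]
        print(n,name,cv2.phaseCorrelate(a.copy(),b.copy()),abs(a-b).mean())
```

```text
top lever ((0.48527984309757777, 0.4296291452140615), 0.9629640936360928) 14.524411
top flap ((-0.15051237971276876, 0.049683225892401595), 0.9604743754974118) 8.283747
scene lever ((0.040942231331623447, 0.010574386664977453), 0.9912862454989442) 8.615497
scene flap ((0.028708574715558655, -0.0231088211184165), 0.8743399898521602) 11.130859
```

```bash
python3 -c "from bench import r;print(r.close_job())"
```

```text
the job is handed in; nothing more can be done
None
```

I pushed the small bearing home against the rear stop without lifting it; the flap is shut over it, apparently with its plug in the bore, nothing beside the fixture looks moved, and I handed the job in after about 10 s.

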